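# Push the jammed power bank out of the charging dock

## Task

The red power bank is jammed in its bay of the wooden charging dock. First stand the white bottle that blocks its way out upright on the cork coaster; then take the big yellow pencil and, rubber end first through the port behind the red power bank, push it right out of its bay so that it lies wholly on the dock's landing, and lay the pencil back in its grey tray. Never touch the red power bank with the fingers, keep the bottle upright, and leave the blue power bank, the earbuds case, the mug and the glasses case as they are.

Things in the scene. Friction and masses are not known exactly. Their poses are not given: they have to be found in the camera images.
- dock: Wooden charging dock, fixed. Origin on the table under the centre of its roofed block: 180 mm (x) by 112 mm (y, -56 to +56), 60 mm high. Two bays side by side, centred at x = -46 and +46 mm, 74 mm wide, floor at z = 20, roof's underside at z = 52 mm; a 20 mm slit along y in each roof shows the power bank's colour. Bays open to the front (-y)
- port_minus (a point): centre of the outer mouth of the port behind the bay at x = -46 mm, 36 mm above the table (dock's axes). The port goes through the bay's back wall (dock y = 44 to 56 mm), 34 mm wide, from z = 20 to 52 mm
- port_plus (a point): the same for the bay at x = +46 mm
- landing (a point): centre of the landing's top in front of the bays (dock's axes): the bay floor goes on flat, 20 mm above the table, 184 mm wide, from dock y = -56 to -198 mm, and ends in a lip 8 mm high
- red_bank: Red power bank, a slab 66 mm (x) by 100 mm (y) by 28 mm (z), 0.17 to 0.34 kg, origin at the centre of its underside. It starts jammed in one of the two bays, same axes as the dock, its back end (+y) against the bay's back wall, its front end level with the bay's mouth; it has to travel 100 mm towards the dock's -y to be out. Sprung felt cheeks at its sides (dock y -48 to +22 mm) hold it: pushing takes 4 to 9 N until it is out, then next to nothing
- blue_bank: Blue power bank, same size and axes, jammed in the other bay; stays there. Origin at the centre of its underside
- bottle_cap (a point): White bottle with a yellow band and an orange cap, loose, 145 mm high, body 52 mm in diameter, 0.18 kg; it starts upright on the dock's landing in front of the red power bank. This point is the centre of the round orange cap, 34 mm in diameter and 40 mm high, 125 mm above the bottle's foot; z is up along the bottle
- coaster: Cork coaster fixed on the table, 100 mm in diameter, 5 mm thick, origin at the centre of its underside
- pencil_mid (a point): Big yellow wooden pencil of square section, loose, 60 g, lying in the tray. This point is on its centre line, half-way up, 9 mm above its underside. x runs along it to the rubber end. Body 18 mm square from x = -80 to +80 mm, pink-red rubber 16 mm square to x = +105 mm, blunt cone point to x = -102 mm
- pencil_rubber (a point): centre of the flat end face of the pencil's rubber, 105 mm from pencil_mid
- tray: Grey pencil tray fixed on the table, 260 mm (x) by 90 mm (y), rim 14 mm high, walls and floor 5 mm thick, origin at the centre of its underside
- mug: Blue cup without a handle, 72 mm in diameter, 80 mm high, loose, standing behind the blue power bank's port, beside the way to the red one's port. Origin at the centre of its underside
- earbuds: White earbuds case, 50 by 62 by 26 mm, loose, lying on the landing in front of the blue power bank, beside the red one's way out. Origin at the centre of its underside
- glasses_case: Black glasses case, 60 by 155 by 35 mm, long along its y, loose bystander, origin at the centre of its underside

How it is judged:
On the way, in this order (a step that is already met when the one before it is completed fails the run):
1. the bottle stands upright on the coaster (horizontal distance between bottle_cap and coaster below 0.03 m and height (world z) of bottle_cap below 0.137 m and angle between bottle_cap's own z axis and vertical below 0.1 rad), for 0.2 s.
2. the pencil's rubber, through the port, has pushed the red power bank at least 20 mm (y of red_bank in the frame of dock below -0.026 m and y of pencil_rubber in the frame of red_bank below 0.065 m and y of pencil_rubber in the frame of dock below 0.035 m and x of pencil_rubber in the frame of red_bank between -0.03 and 0.03 m), for 0.05 s.
3. the red power bank is wholly out of its bay, flat on the landing (y of red_bank in the frame of dock between -0.165 and -0.106 m and x of red_bank in the frame of dock between -0.08 and 0.08 m and z of red_bank in the frame of dock between 0.015 and 0.027 m and angle between red_bank's own z axis and vertical below 0.1 rad), for 0.2 s.
At the end, for the whole second after the job is handed in: The bottle stands upright on the coaster within 30 mm of its centre; the red power bank lies flat and still on the dock's landing, wholly outside its bay; the pencil lies inside its tray, down on the floor of it (all of step 1 and all of step 3 and x of pencil_mid in the frame of tray between -0.035 and 0.035 m and y of pencil_mid in the frame of tray between -0.042 and 0.042 m and z of each of pencil_mid, pencil_rubber in the frame of tray below 0.022 m and x of pencil_rubber in the frame of tray between -0.128 and 0.128 m and y of pencil_rubber in the frame of tray between -0.042 and 0.042 m and linear speed of red_bank below 0.02 m/s); the robot touches nothing.
It fails at once if the fingers touch the red power bank (contact force between the fingers and red_bank above 0.5 N).
It fails at once if the bottle is tipped over (more than 0.6 rad) (angle between bottle_cap's own z axis and vertical above 0.6 rad).
It fails at once if the blue power bank is moved more than 15 mm (distance of blue_bank from where it was at the start of the episode above 0.015 m).
It fails at once if the mug is moved more than 20 mm or tipped (distance of mug from where it was at the start of the episode above 0.02 m or angle between mug's own z axis and vertical above 0.5 rad).
It fails at once if the glasses case or the earbuds case is moved more than 20 mm (distance of any of glasses_case, earbuds from where it was at the start of the episode above 0.02 m).
It also fails if it takes over 67 s, if anything falls off the work surface, if the arm or the gripper's body presses on something with over 40 N, if the wrist force passes 120 N, or if a joint passes its speed limit or range.

## Robot

A 6-joint arm with a two-finger parallel gripper is mounted at the origin on the work surface. World frame = base frame: x ahead of the robot, y to its left, z up, the work surface at z = 0. Lengths are in m, angles in rad, forces in N, time in s.
With the tool pointing down it reaches from about 0.35 to 0.85 m from the base axis. Payload 8.1 kg.
Tool frame: the origin (TCP) lies at the very end of the fingers, on their centre line; the grasp point (between the pads) lies 19 mm behind it; z points along the fingers, y is the direction in which the jaws open and shut (so a half turn about z gives the same grasp; the last joint's range is limited). The gripper opens to 93 mm and grips with 3 to 60 N. Pads are 15 mm wide; open, the fingers measure 128 mm over their backs; the gripper's body (75 mm by 188 mm) begins 65 mm behind the grasp point.
Start: joints at [-1.204, 0.13, 1.488, -0, 1.523, -0.085], TCP at [0.262, -0.54, 0.219] pointing down, gripper open.
Joint ranges: [-2.96, 2.96], [-0.89, 2.26], [0.02, 2.5], [-1.34, 4.48], [0, 2.73], [-2.66, 2.66]. Speed limits (rad/s): [2.39, 2.39, 2.79, 3.14, 3.14, 3.14].

## Interface

Orientations are given as a rotation vector (axis times angle).
In Python, from plant import robot gives the robot as it stands.
- The arm moves only by the tool jog_arm, never from a script. Its argument "commands" is a list of rows, each a list of 3 entries, a list of its own where there are three numbers: the shift along the world's x, y, z scaled (see below), then the turn, a rotation vector about the world's x, y, z scaled (see below), then the closure, from -1 (fully open) to 1 (shut), so that 0 is half open. In form: [[[tx, ty, tz], [ax, ay, az], hand], ...]. A call has 1 to 10 rows; each row is the pose to reach, as a shift and turn from the pose measured when the call began, turning the shorter way round; what a row does not reach only later rows make up. The controller multiplies each number of a shift by 0.6 m and each number of a turn by 2 pi rad. A row lasts 1/8 s, in which the tool goes at most 62.5 mm and 10.7 degrees, less where a joint would pass 70% of its speed; a pose out of reach is approached as far as the arm can. A call with a number of a shift or a turn outside -1 to 1 is refused whole. A call with a gripper value outside its range is refused whole. The fingers move at their own pace and stop on an object; "newtons" is the grip in N (left out, the last holds). Time passes only in rows, so rows that repeat a pose let the fingers close. It gives the time, the measured TCP pose, the force and the opening at its end, in the units of the state.
- robot.read_state(): the state, without advancing time (a new reading comes with each control period).
- robot.read_camera(name): name is "side" or "top"; returns a dict with "pixels" (480x640x3 uint8, red, green, blue), "fovy" (degrees; the focal length in pixels is half the picture's height over the tangent of half this angle, whatever the lens; pixels are square), "cx", "cy" (the principal point, pixels), "rvec" (rotation vector, rad) and "tvec" (3), from world to camera coordinates, as OpenCV has them. Camera axes: x right, y down, z forward; pixel columns grow to the right and rows downward; lengths in m; the calibration is good to about 2 mm. A picture is of the moment at which its call begins. There is no depth.
- robot.close_job(): hands the job in, once; it reports no verdict.
Trained networks look in the newest picture that a camera, given by its name, has taken for a name from the list of things; names that differ only in an ending like _2 or _b are one class to them, and where a whole thing is asked for, a point or a joint stands for the part that bears it (a point fixed in the world has none). Each returns a list of dicts, best first, with "p" (0 to 1); they miss things now and then, are a little off and sometimes report something else, mostly with a low value. They report only what shows in the picture. A call takes as long as a camera call.
- robot.trace(camera, name): "pixels" (480x640 bool, what is visible of it) and "uv" ([column, row] in pixels, amid what is visible of it).
The state is a dict: "t": time; "q": joint angles; "dq": joint speeds; "joint_torque": joint torques, N m; "tool_pos": TCP position; "orientation": TCP orientation; "force": force on the tool from outside, world axes, zero at the start; "wrist_torque": the same for the moment, N m; "opening": finger opening in m.
Only numpy, scipy, OpenCV 4.12 (cv2) and the standard library are available. Lean on these libraries where they do the work, as an engineer would, in place of code of your own. Each camera call takes 0.05 s, during which the arm holds its last target.

## Working session

There is one attempt and no reset: what is moved stays moved. The work goes in short steps, Python scripts to look and compute and a tool call to move; the robot and the scene stay as the last step left them, time stands still between calls to the robot, and variables do not carry over. Pictures are saved under pics/ and viewed, and the job is handed in when it is done.

Besides the shell and the picture viewer there is one more tool, called after ">>>" by a JSON object that holds its "api" and its "payload", one argument or row to a line. jog_arm: Moves the arm, as the interface text tells. Shifts and turns lie within -1 to 1; 1 stands for 0.6 m of shift or 2 pi rad of turn. Its arguments: {"type":"object","properties":{"commands":{"type":"array"},"newtons":{"type":"number"}},"required":["commands"]}

```bash
mkdir -p pics; ls; cat > h.py <<'E'
import numpy as np, cv2
from plant import robot
def snap(n,f=None):
    c=robot.read_camera(n)
    if f: cv2.imwrite('pics/'+f,c['pixels'][:,:,::-1])
    return c
def K(c):
    f=240/np.tan(np.radians(c['fovy'])/2); return np.array([[f,0,c['cx']],[0,f,c['cy']],[0,0,1]])
def ray(c,uv):
    R=cv2.Rodrigues(np.array(c['rvec'],float))[0]; t=np.array(c['tvec'],float)
    d=R.T@np.linalg.inv(K(c))@np.array([uv[0],uv[1],1.]); return -R.T@t,d
def atz(c,uv,z):
    o,d=ray(c,uv); return o+d*(z-o[2])/d[2]
def proj(c,P):
    return cv2.projectPoints(np.array(P,float).reshape(-1,3),np.array(c['rvec'],float),np.array(c['tvec'],float),K(c),None)[0].reshape(-1,2)
E
python3 - <<'E'
from h import *
for n in('top','side'):
    c=snap(n,n+'0.png'); print(n,c['fovy'],c['cx'],c['cy'],c['rvec'],c['tvec'],ray(c,(320,240)))
print(robot.read_state())
E
```

```text
pics
top 57.99529653700152 315.38248528267394 247.8894214421083 [ 2.16791532 -2.1728794   0.11541953] [-0.002586    0.46916042  1.03810903] (array([3.60310129e-01, 2.95166057e-04, 1.08072433e+00]), array([ 0.12056555, -0.01442438, -0.99282504]))
side 51.6575670090057 321.91424365797167 248.74504550278212 [ 2.26625999 -0.23344556  0.09198235] [-0.45418876  0.13386802  1.12585176] (array([ 0.3014924 , -0.84679364,  0.82691785]), array([ 0.14254144,  0.75933054, -0.63515749]))
{'t': 0.1, 'q': array([-1.20441960e+00,  1.31072236e-01,  1.48914686e+00, -2.12068717e-05,
        1.52297131e+00, -8.54157764e-02]), 'dq': array([ 0.00046298, -0.00080764, -0.00356891, -0.00138478,  0.00084935,
       -0.00080441]), 'joint_torque': array([ 1.20510649e-03, -5.61343575e+01, -4.93094659e+01,  7.73601746e-02,
        2.92030448e-02,  2.75837806e-06]), 'tool_pos': array([ 0.26177479, -0.53933642,  0.21771325]), 'orientation': array([-3.06023727e+00, -7.03301607e-01,  3.84162983e-04]), 'force': array([0.06870089, 0.25809105, 0.71733653]), 'wrist_torque': array([0.00866102, 0.00450514, 0.00894462]), 'opening': 0.09273704283480795}
```

View pics/top0.png

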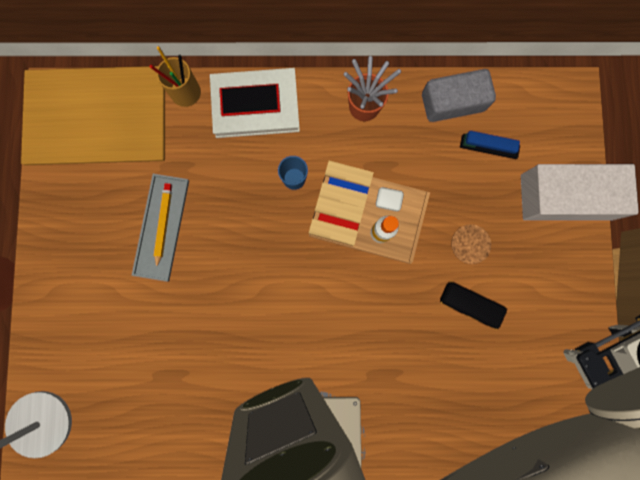

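View pics/side0.png

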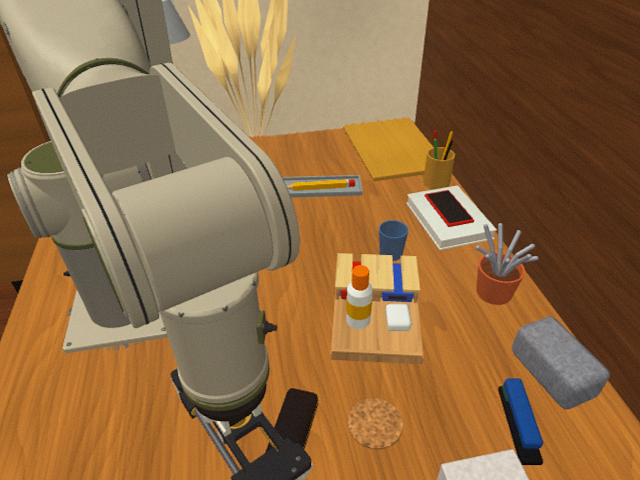

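```bash
cat > tr.py <<'E'
from h import *
for n in('top','side'):
    c=snap(n)
    for o in ['dock','red_bank','blue_bank','bottle_cap','coaster','pencil_mid','pencil_rubber','tray','mug','earbuds','glasses_case']:
        r=robot.trace(n,o)
        for k in r[:2]:
            m=k['pixels'].astype(np.uint8); v=np.argwhere(m)
            if len(v)==0: continue
            rect=cv2.minAreaRect(v[:,::-1].astype(np.float32))
            print(n,o,round(k['p'],2),np.round(k['uv'],1),len(v),'box',np.round(cv2.boxPoints(rect)).astype(int).tolist())
        if r: np.save(f'm_{n}_{o}.npy',r[0]['pixels'])
E
python3 tr.py
```

```text
top dock 0.69 [365.1 214.4] 6364 box [[306, 236], [327, 159], [432, 188], [412, 264]]
top red_bank 0.59 [340.5 220.5] 287 box [[318, 220], [320, 212], [358, 222], [356, 229]]
top red_bank 0.3 [361.  209.4] 6204 box [[307, 235], [329, 159], [432, 189], [410, 265]]
top blue_bank 0.87 [347.6 183.9] 251 box [[328, 183], [330, 176], [368, 186], [366, 193]]
top bottle_cap 0.88 [383.3 230.1] 576 box [[366, 231], [387, 210], [403, 226], [382, 247]]
top bottle_cap 0.52 [160.8 224.3] 703 box [[152, 261], [163, 182], [173, 184], [162, 263]]
top coaster 0.84 [469.6 241. ] 1278 box [[451, 224], [490, 224], [490, 263], [451, 263]]
top pencil_mid 0.72 [162.6 221.3] 629 box [[152, 262], [163, 182], [172, 183], [161, 263]]
top pencil_mid 0.5 [469.6 244.6] 1245 box [[443, 243], [470, 216], [498, 244], [471, 271]]
top pencil_rubber 0.6 [164.6 219.4] 736 box [[152, 263], [163, 182], [173, 183], [162, 264]]
top tray 0.67 [156.4 228.8] 3126 box [[131, 274], [152, 172], [190, 180], [170, 282]]
top mug 0.96 [293.  168.5] 807 box [[272, 171], [293, 149], [315, 171], [294, 193]]
top earbuds 0.92 [387.8 196. ]
[... 980 characters left out ...]
d 0.51 [396.7 317.5] 627 box [[385, 303], [410, 303], [410, 330], [385, 330]]
side pencil_rubber 0.33 [374.4 323.3] 6226 box [[331, 362], [333, 253], [424, 255], [422, 364]]
side tray 0.9 [324.2 189.5] 1007 box [[283, 175], [361, 175], [361, 196], [283, 196]]
side tray 0.67 [399.2 315.2] 593 box [[385, 304], [410, 304], [410, 329], [385, 329]]
side mug 0.83 [388.5 238.7] 927 box [[378, 220], [407, 220], [407, 259], [378, 259]]
side mug 0.43 [294.5 412.5] 1772 box [[265, 448], [288, 383], [322, 395], [299, 460]]
side earbuds 0.92 [399.6 319.5] 631 box [[385, 304], [411, 304], [411, 330], [385, 330]]
side glasses_case 0.78 [293.2 413.9] 1654 box [[266, 449], [288, 384], [321, 395], [299, 460]]
```

```bash
python3 - <<'E'
import cv2
a=cv2.imread('pics/top0.png');b=cv2.imread('pics/side0.png')
cv2.imwrite('pics/c1.png',cv2.resize(a[150:280,270:440],None,fx=4.5,fy=4.5,interpolation=cv2.INTER_CUBIC))
cv2.imwrite('pics/c2.png',cv2.resize(b[210:370,310:440],None,fx=3.7,fy=3.7,interpolation=cv2.INTER_CUBIC))
cv2.imwrite('pics/c3.png',cv2.resize(a[165:295,120:200],None,fx=4.5,fy=4.5,interpolation=cv2.INTER_CUBIC))
E
```

```text
(no output)
```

View pics/c1.png

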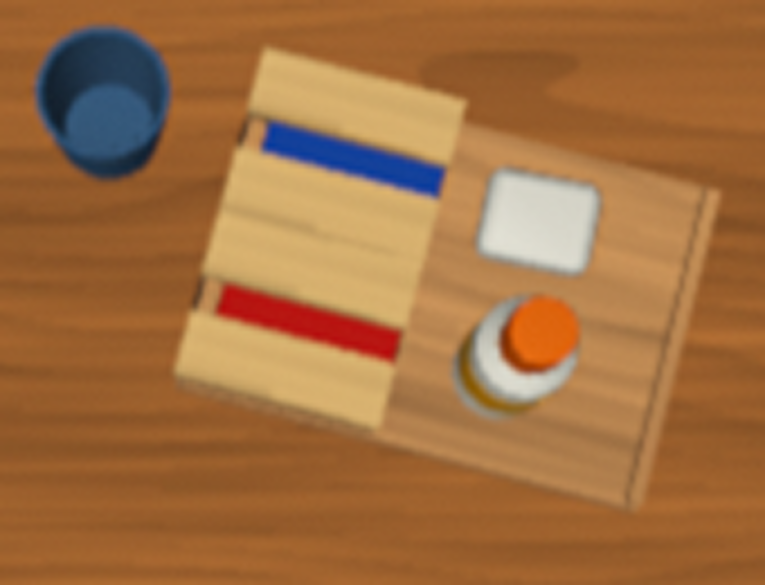

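View pics/c2.png

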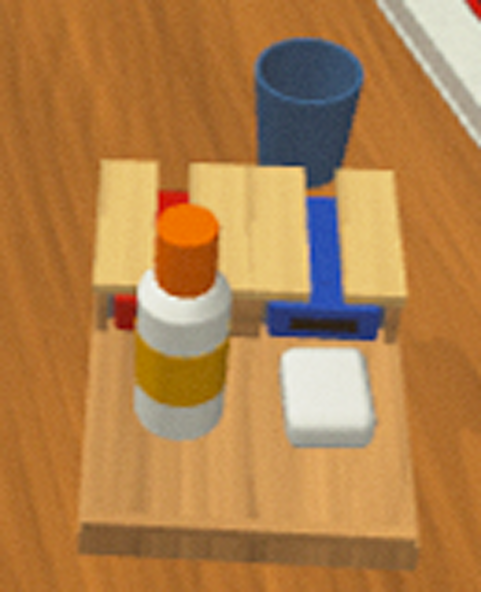

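View pics/c3.png

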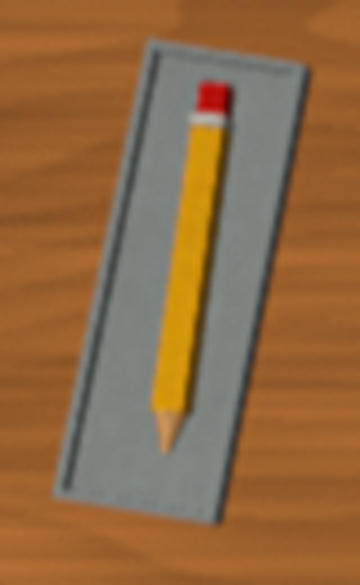

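```bash
cat > fit.py <<'E'
from h import *
from scipy.optimize import least_squares
ct=snap('top');cs=snap('side')
s1=lambda p:(270-.39+p[0]/4.5,150-.39+p[1]/4.5)
s3=lambda p:(120-.39+p[0]/4.5,165-.39+p[1]/4.5)
s2=lambda p:(310-.36+p[0]/3.7,210-.36+p[1]/3.7)
def fit(pts,x0):
    def P(q,L):
        c,s=np.cos(q[2]),np.sin(q[2]); return [q[0]+c*L[0]-s*L[1],q[1]+s*L[0]+c*L[1],L[2]]
    def f(q): return np.concatenate([proj(c,P(q,L))[0]-uv for c,L,uv in pts])
    r=least_squares(f,x0); print(np.round(r.x,4),np.round(f(r.x),1).reshape(-1,2).tolist()); return r.x
D=[(.09,.056,.06),(.09,-.056,.06),(-.09,-.056,.06),(-.09,.056,.06)]
top=[(ct,L,s1(p)) for L,p in zip(D,[(265,47),(466,100),(381,430),(176,375)])]
side=[(cs,L,s2(p)) for L,p in zip(D,[(395,172),(406,298),(93,285),(101,160)])]
print('dock'); fit(top,[.4,0,0]);fit(side,[.4,0,0]);d=fit(top+side,[.4,0,0])
x0=[.4,.3,1.5]
print('tray');fit([(ct,L,s3(p)) for L,p in zip([(.13,.045,.014),(.13,-.045,.014),(-.13,-.045,.014),(-.13,.045,.014)],[(148,41),(310,66),(220,522),(55,494)])],[.45,.4,-.0])
print('pencil');fit([(ct,L,s3(p)) for L,p in zip([(.105,.008,.022),(.105,-.008,.022),(-.08,.009,.023),(-.08,-.009,.023),(-.102,0,.014)],[(201,80),(232,84),(151,408),(188,412),(165,453)])],[.45,.4,0])
# bottle: cap top circle centre z=.02+.145
print('cap top',atz(ct,s1((543,333)),.165), 'cap side top',atz(cs,s2((189,224)),.165))
print('coaster',atz(ct,(470.5,243.8),.005),atz(cs,(375.5,422.5),.005))
print('mug',atz(ct,s1((103,92)),.08),atz(cs,s2((309,70)),.08))
print('earb',atz(ct,s1((539,221)),.046))
E
python3 fit.py
```

```text
dock
[ 0.5754 -0.0657 -0.2637] [[-0.3, 0.9], [-0.1, 0.8], [0.2, -0.9], [0.2, -0.8]]
[ 0.5773 -0.0651 -0.2752] [[-1.2, 0.1], [-0.7, 0.1], [0.8, -0.1], [1.2, 0.2]]
[ 0.5764 -0.0656 -0.2685] [[-0.1, 0.5], [-0.0, 0.6], [-0.1, -1.2], [-0.0, -1.3], [-1.7, 0.1], [-0.9, 0.2], [0.6, 0.3], [0.7, 0.6]]
tray
[ 0.5248  0.3814 -0.163 ] [[0.5, -0.6], [-0.3, -0.6], [-0.4, 0.4], [0.2, 0.7]]
pencil
[ 0.5296  0.3755 -0.1102] [[0.3, -0.2], [-0.2, -0.4], [0.1, 0.4], [-0.9, 0.3], [0.6, -0.1]]
cap top [ 0.50652596 -0.16350734  0.165     ] cap side top [ 0.5097038  -0.16353496  0.165     ]
coaster [ 0.48059346 -0.39201935  0.005     ] [ 0.48232492 -0.39506802  0.005     ]
mug [0.64869648 0.05025228 0.08      ] [0.6516196  0.05131993 0.08      ]
earb [ 0.58673652 -0.18386701  0.046     ]
```

Top: the dock roof spans pixels (318–373, 160–245), and the red slit (338,222) puts the red bank in the bay at x=-46. The bottle cap is at (390,224), the coaster at (470,244), and the pencil rubber at (167,186). The side view agrees to about 3 mm. I'm starting with the bottle.

>>> {"api": "jog_arm", "payload": {
  "commands": [
    [[0.1,0.15,0],[0,0,0],-1],
    [[0.2,0.3,0],[0,0,0],-1],
    [[0.3,0.46,0],[0,0,0],-1],
    [[0.38,0.57,0],[0,0,0],-1],
    [[0.41,0.626,0],[0,0,0],-1],
    [[0.41,0.626,0],[0,0,0],-1],
    [[0.41,0.626,0],[0,0,0],-1],
    [[0.41,0.626,0],[0,0,0],-1]
  ],
  "newtons": 25
}}

```text
t: 2.4
tool_pos: [0.5094, -0.1608, 0.2187]
orientation: [-3.06, -0.711, -0.001]
force: [-0.8, -0.0, -0.9]
opening: 0.0925
```

>>> {"api": "jog_arm", "payload": {
  "commands": [
    [[-0.002,-0.004,-0.07],[0,0,0],-1],
    [[-0.002,-0.004,-0.13],[0,0,0],-1],
    [[-0.002,-0.004,-0.151],[0,0,0],-1],
    [[-0.002,-0.004,-0.151],[0,0,0],-1],
    [[-0.002,-0.004,-0.151],[0,0,0],-0.3],
    [[-0.002,-0.004,-0.151],[0,0,0],0],
    [[-0.002,-0.004,-0.151],[0,0,0],0.3],
    [[-0.002,-0.004,-0.151],[0,0,0],0.6],
    [[-0.002,-0.004,-0.151],[0,0,0],1],
    [[-0.002,-0.004,-0.151],[0,0,0],1]
  ],
  "newtons": 25
}}

```text
t: 3.65
tool_pos: [0.5082, -0.1632, 0.1281]
orientation: [-3.06, -0.711, -0.001]
force: [-0.2, 0.1, 0.4]
opening: 0.0376
```

```bash
python3 - <<'E'
from h import *
s=robot.read_state();print(s['tool_pos'],s['opening'],s['t'])
snap('side','s1.png');snap('top','t1.png')
E
```

```text
[ 0.50824613 -0.16317814  0.12811738] 0.037645596542590816 3.65
```

View pics/s1.png

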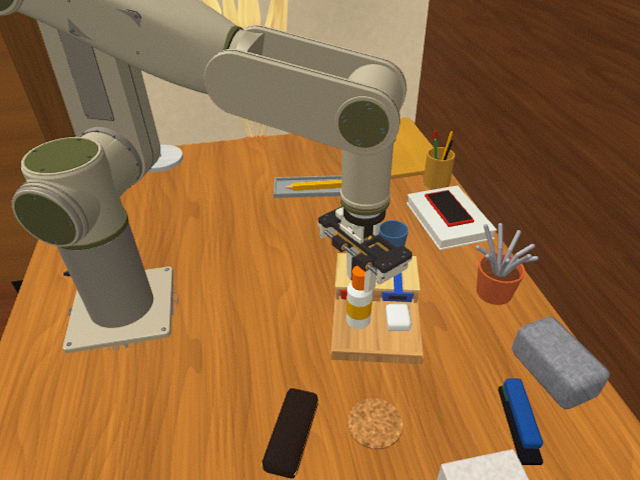

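The side view shows the fingers around the orange cap at (358,278), nearly shut. I'll finish closing and then lift.

>>> {"api": "jog_arm", "payload": {
  "commands": [
    [[0,0,0],[0,0,0],1],
    [[0,0,0],[0,0,0],1],
    [[0,0,0],[0,0,0],1],
    [[0,0,0.02],[0,0,0],1],
    [[0,0,0.05],[0,0,0],1],
    [[0,0,0.08],[0,0,0],1],
    [[0,0,0.08],[0,0,0],1]
  ],
  "newtons": 25
}}

```text
t: 4.62
tool_pos: [0.5098, -0.1639, 0.1791]
orientation: [3.058, 0.71, 0.007]
force: [0.2, -0.0, -1.7]
opening: 0.0334
```

>>> {"api": "jog_arm", "payload": {
  "commands": [
    [[-0.002,-0.02,0],[0,0,0],1],
    [[-0.007,-0.06,0],[0,0,0],1],
    [[-0.013,-0.11,0],[0,0,0],1],
    [[-0.02,-0.17,0],[0,0,0],1],
    [[-0.027,-0.23,0],[0,0,0],1],
    [[-0.034,-0.29,0],[0,0,0],1],
    [[-0.04,-0.34,0],[0,0,0],1],
    [[-0.043,-0.37,0],[0,0,0],1],
    [[-0.0445,-0.384,0],[0,0,0],1],
    [[-0.0445,-0.384,0],[0,0,0],1]
  ]
}}

```text
t: 5.88
tool_pos: [0.4831, -0.3942, 0.1788]
orientation: [3.059, 0.71, 0.007]
force: [-0.3, 0.1, -0.9]
opening: 0.034
```

```bash
python3 - <<'E'
from h import *
s=robot.read_state();print(s['tool_pos'],s['opening'],s['t'],s['force'])
snap('side','s2.png')
E
```

```text
[ 0.48306831 -0.39417269  0.17881431] 0.033952720505399714 5.875 [-0.32788015  0.13678288 -0.91884986]
```

View pics/s2.png

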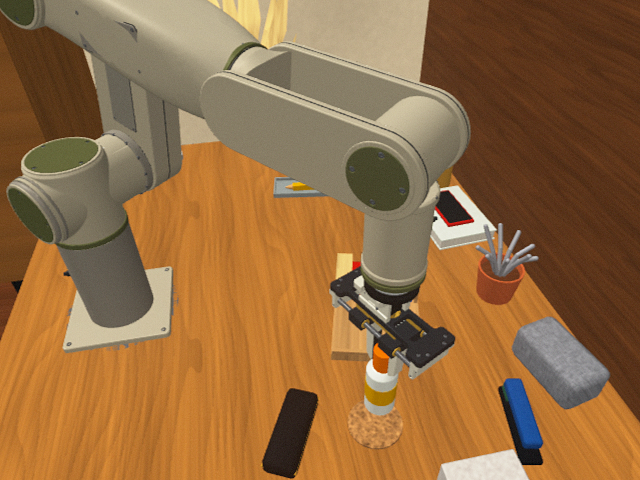

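The bottle hangs upright above the coaster at (378,385). Lowering it now.

>>> {"api": "jog_arm", "payload": {
  "commands": [
    [[-0.002,0,-0.02],[0,0,0],1],
    [[-0.002,0,-0.05],[0,0,0],1],
    [[-0.002,0,-0.08],[0,0,0],1],
    [[-0.002,0,-0.097],[0,0,0],1],
    [[-0.002,0,-0.104],[0,0,0],1],
    [[-0.002,0,-0.109],[0,0,0],1],
    [[-0.002,0,-0.109],[0,0,0],1]
  ]
}}

```text
t: 6.8
tool_pos: [0.4822, -0.3939, 0.1139]
orientation: [3.058, 0.711, 0.008]
force: [0.8, -0.7, -2.4]
opening: 0.0336
```

>>> {"api": "jog_arm", "payload": {
  "commands": [
    [[0,0,-0.002],[0,0,0],1],
    [[0,0,-0.002],[0,0,0],1],
    [[0,0,-0.002],[0,0,0],0.1],
    [[0,0,-0.002],[0,0,0],-0.3],
    [[0,0,-0.002],[0,0,0],-0.5],
    [[0,0,-0.002],[0,0,0],-0.7],
    [[0,0,0.05],[0,0,0],-0.7],
    [[0,0,0.12],[0,0,0],-0.7],
    [[0,0,0.2],[0,0,0],-0.7],
    [[0,0,0.2],[0,0,0],-0.7]
  ]
}}

```text
t: 8.05
tool_pos: [0.4842, -0.3958, 0.2398]
orientation: [3.05, 0.709, 0.016]
force: [0.4, 0.5, -0.1]
opening: 0.079
```

```bash
python3 - <<'E'
from h import *
s=robot.read_state();print(s['tool_pos'],s['opening'],s['t'],s['q'])
snap('side','s3.png');snap('top','t3.png')
E
```

```text
[ 0.48423751 -0.39581177  0.23983998] 0.07897804803927896 8.05 [-0.76899337  0.1768184   1.39865135  0.00294113  1.55234458  0.34509264]
```

View pics/s3.png

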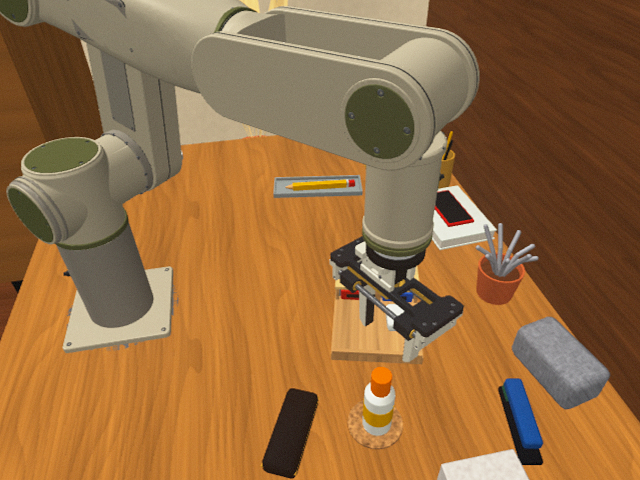

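The bottle stands upright on the coaster, with its cap at (381,380). Next I'll swing over to the tray.

>>> {"api": "jog_arm", "payload": {
  "commands": [
    [[0,0.08,0],[0,0,0.025],-0.7],
    [[0,0.16,0],[0,0,0.05],-0.7],
    [[0,0.24,0],[0,0,0.076],-0.5],
    [[0,0.33,0],[0,0,0.104],-0.35],
    [[0,0.42,0],[0,0,0.132],-0.35],
    [[0,0.51,0],[0,0,0.16],-0.35],
    [[0,0.6,0],[0,0,0.188],-0.35],
    [[0,0.68,0],[0,0,0.216],-0.35]
  ]
}}

```text
t: 9.15
tool_pos: [0.4811, 0.0158, 0.2322]
orientation: [-1.926, -2.477, -0.007]
force: [0.2, 0.1, 0.4]
opening: 0.0628
```

>>> {"api": "jog_arm", "payload": {
  "commands": [
    [[0,0.08,0],[0,0,0.027],-0.35],
    [[-0.002,0.17,0],[0,0,0.054],-0.35],
    [[-0.004,0.26,0],[0,0,0.081],-0.35],
    [[-0.006,0.35,0],[0,0,0.108],-0.3],
    [[-0.008,0.44,0],[0,0,0.135],-0.2],
    [[-0.01,0.52,0],[0,0,0.162],0],
    [[-0.01,0.59,0],[0,0,0.185],0.2],
    [[-0.01,0.612,0],[0,0,0.193],0.35],
    [[-0.01,0.612,0],[0,0,0.193],0.35],
    [[-0.01,0.612,0],[0,0,0.193],0.35]
  ]
}}

```text
t: 10.4
tool_pos: [0.4752, 0.3816, 0.2316]
orientation: [-0.175, -3.13, -0.001]
force: [-0.1, -0.4, -0.3]
opening: 0.0302
```

```bash
python3 - <<'E'
from h import *
s=robot.read_state();print(s['tool_pos'],s['opening'],s['t'],s['q'],s['orientation'])
c=snap('side','s4.png');t=snap('top','t4.png')
def box(q,hx0,hx1,hy,z):
    return [[q[0]+np.cos(q[2])*a-np.sin(q[2])*b,q[1]+np.sin(q[2])*a+np.cos(q[2])*b,z] for a,b in((hx0,hy),(hx1,hy),(hx1,-hy),(hx0,-hy))]
for nm,cam in(('s3',c),('t3',t),('t4',t)):
    im=cv2.imread(f'pics/{nm}.png'); k=6
    im=cv2.resize(im,None,fx=k,fy=k,interpolation=cv2.INTER_CUBIC)
    for B in (box((.5296,.3755,-.1102),-.08,.105,.009,.023),box((.5248,.3814,-.163),-.13,.13,.045,.014)):
        p=(proj(cam,B)+.5)*k-.5
        cv2.polylines(im,[p.round().astype(np.int32)],True,(255,0,255),1)
    cr=im[165*k:205*k,265*k:370*k] if nm[0]=='s' else im[165*k:290*k,110*k:210*k]
    cv2.imwrite(f'pics/z_{nm}.png',cr[:600,:800])
E
```

```text
[0.4751845  0.38160859 0.23155632] 0.03022561394306017 10.4 [ 0.58979495  0.15512187  1.43768113  0.00435735  1.55351938 -0.86929124] [-1.75159352e-01 -3.13029665e+00 -9.93285096e-04]
```

View pics/z_s3.png

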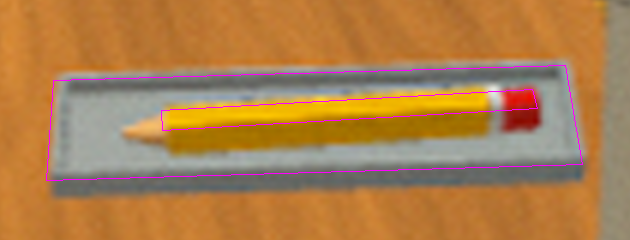

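View pics/z_t3.png

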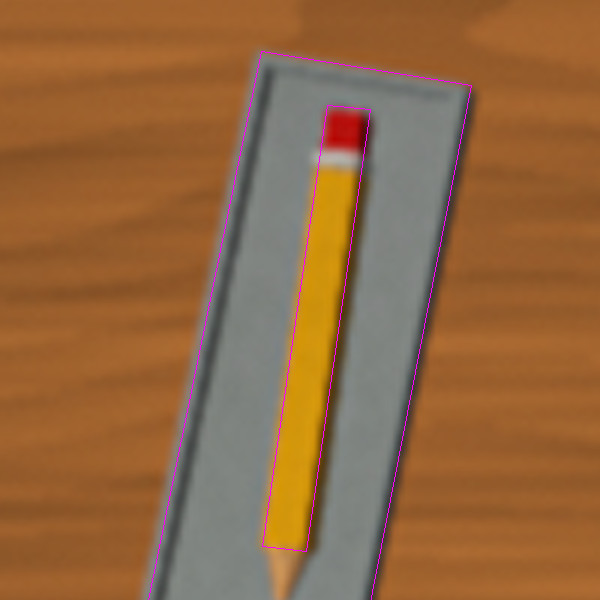

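View pics/s4.png

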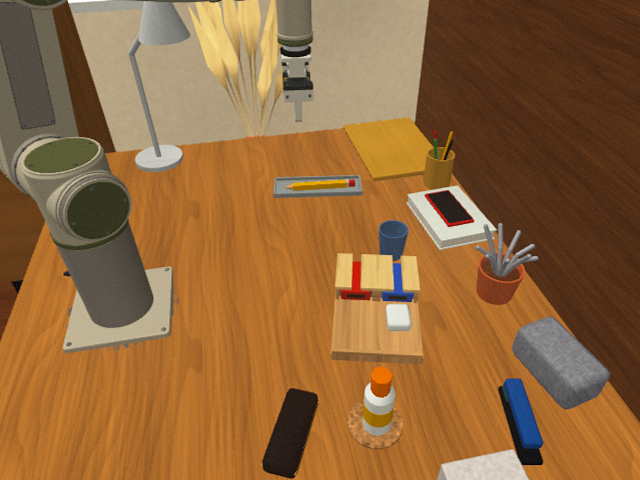

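The pencil outline matches in both views to about 1 mm. The fingers are above it, 30 mm open. Descending.

>>> {"api": "jog_arm", "payload": {
  "commands": [
    [[0,0.001,-0.07],[0,0,0],0.35],
    [[0,0.002,-0.15],[0,0,0],0.35],
    [[0,0.002,-0.23],[0,0,0],0.35],
    [[0,0.002,-0.29],[0,0,0],0.35],
    [[0,0.002,-0.33],[0,0,0],0.35],
    [[0,0.002,-0.35],[0,0,0],0.35],
    [[0,0.002,-0.36],[0,0,0],0.35],
    [[0,0.002,-0.368],[0,0,0],0.35],
    [[0,0.002,-0.368],[0,0,0],0.35]
  ]
}}

```text
t: 11.62
tool_pos: [0.4758, 0.3831, 0.012]
orientation: [-0.175, -3.132, -0.003]
force: [0.6, -0.5, 0.1]
opening: 0.0303
```

```bash
python3 - <<'E'
from h import *
s=robot.read_state();print(s['tool_pos'],s['opening'],s['t'],s['force'],s['wrist_torque'])
c=snap('side','s5.png');t=snap('top','t5.png')
a=cv2.resize(cv2.imread('pics/s5.png')[110:220,250:380],None,fx=5,fy=5,interpolation=2);cv2.imwrite('pics/z5.png',a)
E
```

```text
[0.47584463 0.38306784 0.01196428] 0.03034242753337941 11.625 [ 0.60454148 -0.4960694   0.06510055] [-0.00595902 -0.11095478 -0.01926157]
```

View pics/z5.png

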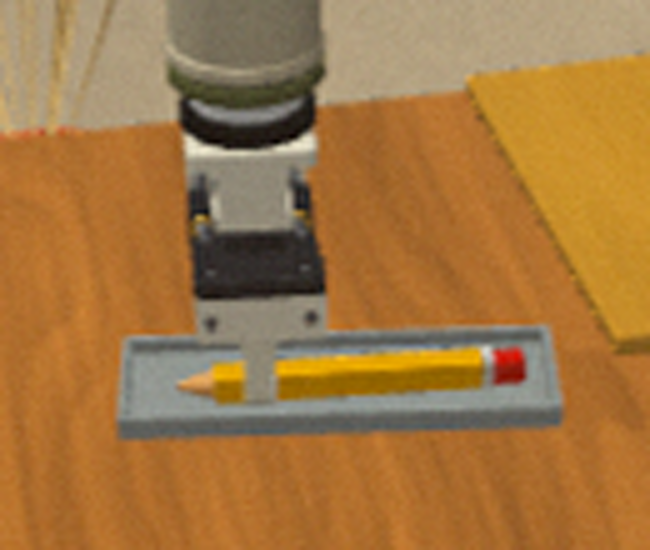

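The fingers straddle the pencil body cleanly. I'll go down about 2 mm more, close, and lift.

>>> {"api": "jog_arm", "payload": {
  "commands": [
    [[0,0,-0.004],[0,0,0],0.35],
    [[0,0,-0.004],[0,0,0],0.5],
    [[0,0,-0.004],[0,0,0],0.7],
    [[0,0,-0.004],[0,0,0],1],
    [[0,0,-0.004],[0,0,0],1],
    [[0,0,0.02],[0,0,0],1],
    [[0,0,0.08],[0,0,0],1],
    [[0,0,0.15],[0,0,0],1],
    [[0,0,0.2],[0,0,0],1],
    [[0,0,0.2],[0,0,0],1]
  ],
  "newtons": 45
}}

```text
t: 12.98
tool_pos: [0.4781, 0.3847, 0.1367]
orientation: [0.175, 3.136, 0.01]
force: [-0.5, 0.4, -1.2]
opening: 0.0178
```

```bash
python3 - <<'E'
from h import *
s=robot.read_state();print(s['tool_pos'],s['opening'],s['t'],s['force'],s['q'],s['orientation'])
c=snap('side','s6.png');t=snap('top','t6.png')
a=cv2.resize(cv2.imread('pics/s6.png')[90:220,250:380],None,fx=4.5,fy=4.5,interpolation=2);cv2.imwrite('pics/z6.png',a)
E
```

```text
[0.47806428 0.38467885 0.13674104] 0.01783106033502483 12.975 [-0.51973917  0.44494654 -1.18662524] [ 0.59124726  0.21195431  1.54836117  0.00460782  1.376523   -0.86885789] [0.17510229 3.13562151 0.01016654]
```

View pics/z6.png

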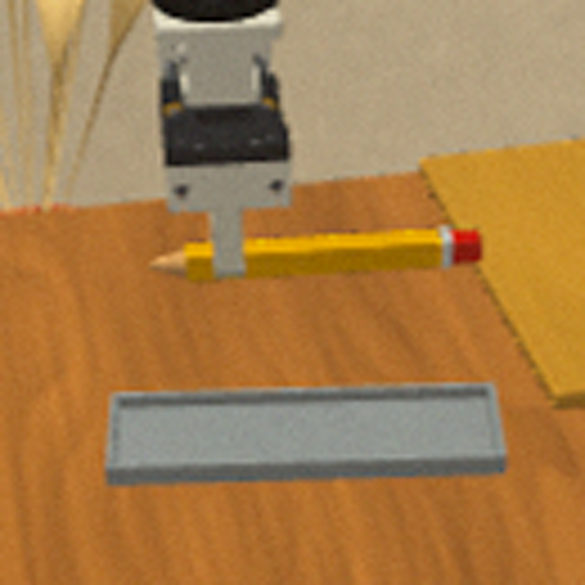

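View pics/t6.png

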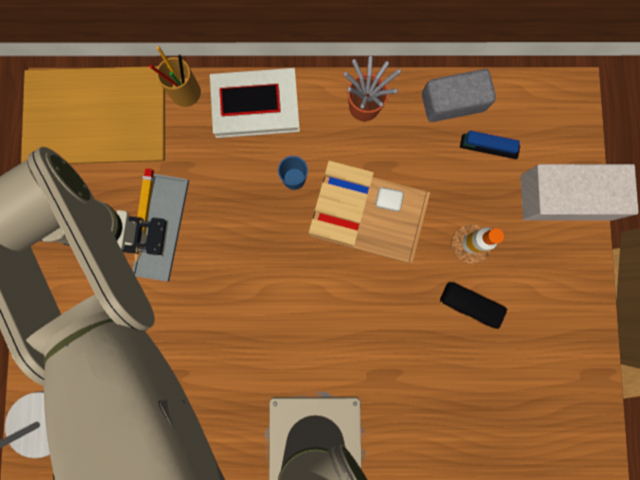

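The pencil is held level, rubber end forward. I'll turn it to the port axis while moving behind the dock, staying high.

>>> {"api": "jog_arm", "payload": {
  "commands": [
    [[0.02,-0.03,0],[0,0,-0.027],1],
    [[0.04,-0.06,0],[0,0,-0.054],1],
    [[0.06,-0.09,0],[0,0,-0.081],1],
    [[0.08,-0.125,0],[0,0,-0.108],1],
    [[0.1,-0.16,0],[0,0,-0.135],1],
    [[0.125,-0.195,0],[0,0,-0.162],1],
    [[0.15,-0.23,0],[0,0,-0.189],1],
    [[0.17,-0.265,0],[0,0,-0.216],1],
    [[0.19,-0.295,0],[0,0,-0.243],1],
    [[0.204,-0.314,0],[0,0,-0.265],1]
  ]
}}

```text
t: 14.32
tool_pos: [0.5974, 0.1935, 0.1297]
orientation: [-2.442, -1.973, -0.002]
force: [-0.2, -0.6, -0.5]
opening: 0.017
```

>>> {"api": "jog_arm", "payload": {
  "commands": [
    [[0,0,0],[0,0,-0.01],1],
    [[0,0,0],[0,0,-0.01],1],
    [[0,0,0],[0,0,-0.01],1]
  ]
}}

```text
t: 14.7
tool_pos: [0.5966, 0.1935, 0.1284]
orientation: [-2.5, -1.897, 0.0]
force: [0.3, -0.1, -0.4]
opening: 0.0178
```

```bash
python3 - <<'E'
from h import *
s=robot.read_state();print(s['tool_pos'],s['opening'],s['t'],s['force'],s['q'],s['orientation'])
c=snap('side','s7.png');t=snap('top','t7.png')
R=cv2.Rodrigues(s['orientation'])[0];print(R)
E
```

```text
[0.59660451 0.19348085 0.12843815] 0.017768461507753863 14.7 [ 0.26011124 -0.05489158 -0.39781596] [0.23000624 0.26040801 1.50764919 0.00315857 1.37519468 0.50206559] [-2.49996430e+00 -1.89677949e+00  3.98672229e-04]
[[ 0.26931157  0.96305031 -0.00232097]
 [ 0.9630512  -0.26930546  0.00263868]
 [ 0.00191613 -0.00294584 -0.99999383]]
```

View pics/s7.png

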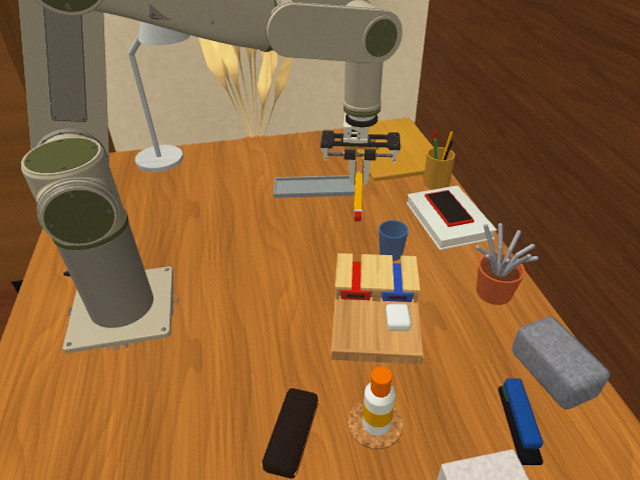

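View pics/t7.png

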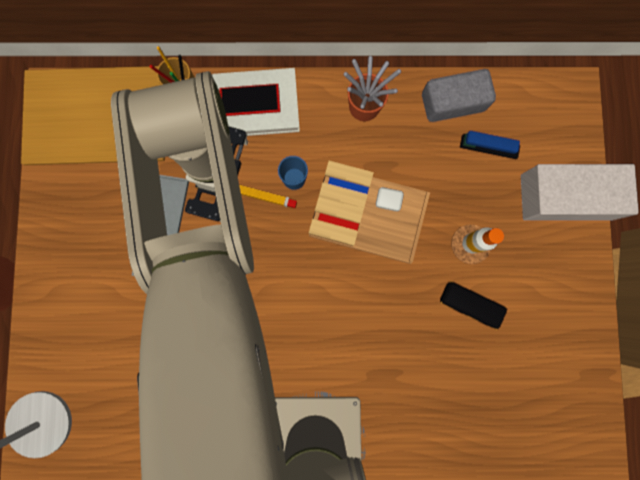

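The pencil is parallel to the bays, with its rubber at (292,203) in the top view, behind the red slit and clear of the mug. I'm lowering it to port height.

>>> {"api": "jog_arm", "payload": {
  "commands": [
    [[0.005,-0.001,-0.04],[0,0,0],1],
    [[0.005,-0.001,-0.08],[0,0,0],1],
    [[0.005,-0.001,-0.12],[0,0,0],1],
    [[0.005,-0.001,-0.15],[0,0,0],1],
    [[0.005,-0.001,-0.163],[0,0,0],1],
    [[0.005,-0.001,-0.163],[0,0,0],1],
    [[0.005,-0.001,-0.163],[0,0,0],1]
  ]
}}

```text
t: 15.68
tool_pos: [0.6009, 0.1933, 0.0325]
orientation: [-2.501, -1.897, -0.004]
force: [-0.1, -0.2, -0.9]
opening: 0.0175
```

```bash
python3 - <<'E'
from h import *
s=robot.read_state();print(s['tool_pos'],s['opening'],s['t'],s['force'])
c=snap('side','s8.png');t=snap('top','t8.png')
a=cv2.resize(cv2.imread('pics/s8.png')[150:310,310:440],None,fx=3.7,fy=3.7,interpolation=2)
b=cv2.resize(cv2.imread('pics/t8.png')[150:270,230:390],None,fx=5,fy=5,interpolation=2)
d=np.array([.5764,-.0656]);ex=np.array([.9643,-.2648]);ey=np.array([.2648,.9643])
P=[[*(d+x*ex+y*ey),.044] for x,y in((-.054,.096),(-.038,.096),(-.038,.056),(-.054,.056))]
print(proj(t,P))
q=(proj(t,P)-[230,150]+.5)*5
cv2.polylines(b,[q.round().astype(np.int32)],True,(255,0,255),1)
cv2.imwrite('pics/z8s.png',a);cv2.imwrite('pics/z8t.png',b)
E
```

```text
[0.60085201 0.19327407 0.0325233 ] 0.017485455339102698 15.675 [-0.10866264 -0.1622663  -0.90308802]
[[296.80919522 214.04234253]
 [298.56542169 207.77355393]
 [314.45005657 212.04452741]
 [312.71641972 218.32543826]]
```

View pics/z8s.png

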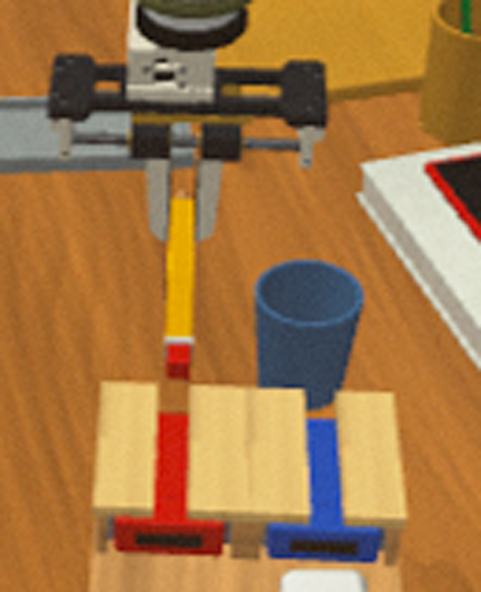

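View pics/z8t.png

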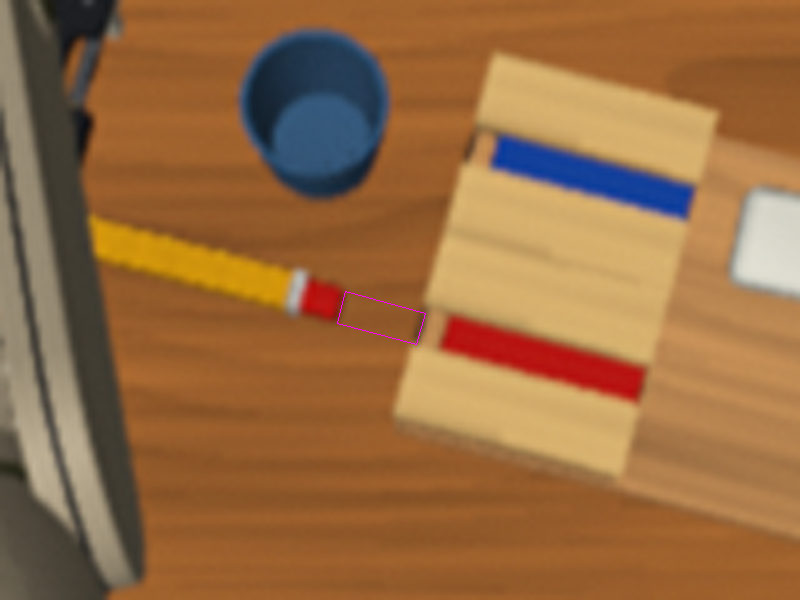

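The rubber is on the bay axis; the predicted path (magenta) meets the port squarely. Driving in.

>>> {"api": "jog_arm", "payload": {
  "commands": [
    [[-0.005,-0.016,-0.002],[0,0,0],1],
    [[-0.01,-0.032,-0.003],[0,0,0],1],
    [[-0.0145,-0.048,-0.003],[0,0,0],1],
    [[-0.019,-0.064,-0.003],[0,0,0],1],
    [[-0.023,-0.08,-0.003],[0,0,0],1],
    [[-0.0255,-0.088,-0.003],[0,0,0],1],
    [[-0.0275,-0.096,-0.003],[0,0,0],1],
    [[-0.032,-0.112,-0.003],[0,0,0],1]
  ]
}}

```text
t: 16.77
tool_pos: [0.5822, 0.1271, 0.0312]
orientation: [-2.5, -1.897, -0.007]
force: [0.9, 5.8, -0.5]
opening: 0.0172
```

```bash
cat > look.py <<'E'
import sys
from h import *
n=sys.argv[1]
s=robot.read_state();print(s['tool_pos'],s['opening'],s['t'],s['force'],s['orientation'])
d=np.array([.5764,-.0656]);ex=np.array([.9643,-.2648]);ey=np.array([.2648,.9643])
r=s['tool_pos'][:2]-d;print('dock',r@ex,r@ey,'tip',r@ey-.159)
c=snap('side',f's{n}.png');t=snap('top',f't{n}.png')
a=cv2.resize(cv2.imread(f'pics/s{n}.png')[150:370,310:440],None,fx=2.7,fy=2.7,interpolation=2)
b=cv2.resize(cv2.imread(f'pics/t{n}.png')[150:270,270:440],None,fx=2.6,fy=2.6,interpolation=2)
h=max(a.shape[0],b.shape[0]);o=np.zeros((h,a.shape[1]+b.shape[1],3),np.uint8);o[:a.shape[0],:a.shape[1]]=a;o[:b.shape[0],a.shape[1]:]=b
cv2.imwrite(f'pics/z{n}.png',o)
E
python3 look.py 9
```

```text
[0.58218767 0.12711285 0.03122733] 0.01718256143435411 16.775 [ 0.94123481  5.80113882 -0.52201076] [-2.50032725 -1.8974852  -0.00748415]
dock -0.04544931325301997 0.18736557584706287 tip 0.02836557584706287
```

View pics/z9.png

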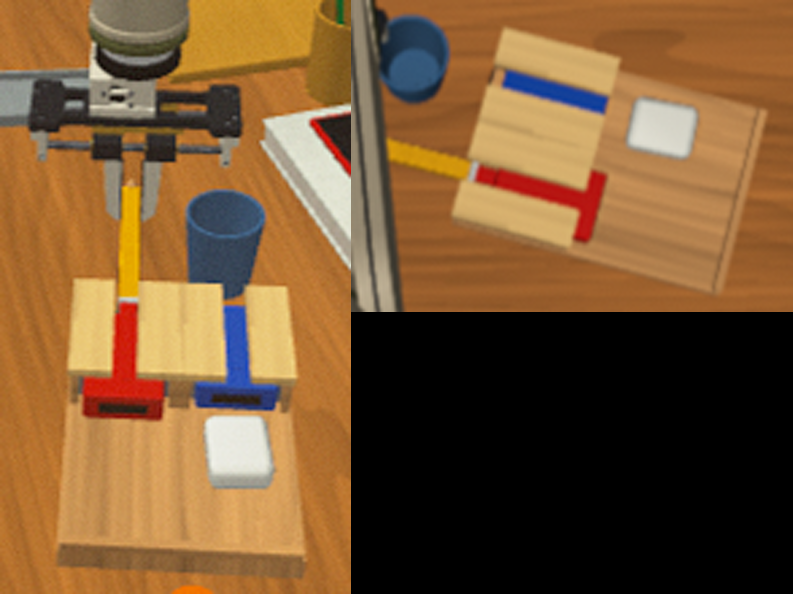

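The red bank is sliding out straight, with about 6 N on the wrist. Continuing.

>>> {"api": "jog_arm", "payload": {
  "commands": [
    [[-0.0045,-0.016,0],[0,0,0],1],
    [[-0.009,-0.032,0],[0,0,0],1],
    [[-0.0135,-0.048,0],[0,0,0],1],
    [[-0.018,-0.064,0],[0,0,0],1],
    [[-0.022,-0.08,0],[0,0,0],1],
    [[-0.0265,-0.096,0],[0,0,0],1],
    [[-0.031,-0.112,0],[0,0,0],1],
    [[-0.035,-0.126,0],[0,0,0],1],
    [[-0.037,-0.134,0],[0,0,0],1],
    [[-0.039,-0.142,0],[0,0,0],1]
  ]
}}

```text
t: 18.12
tool_pos: [0.5582, 0.0404, 0.0309]
orientation: [-2.502, -1.897, -0.005]
force: [0.8, 1.3, -0.7]
opening: 0.0175
```

```bash
python3 look.py 10
```

```text
[0.55823125 0.04043236 0.03092951] 0.017546530274363537 18.125 [ 0.8282271   1.33752206 -0.72687279] [-2.50157414 -1.89665135 -0.00461209]
dock -0.0455974982516523 0.09743592055362298 tip -0.061564079446377026
```

View pics/z10.png

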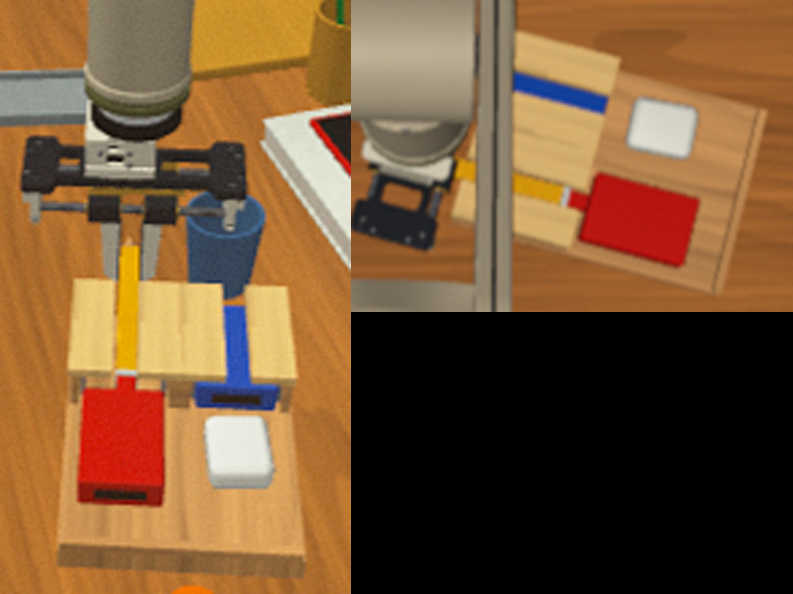

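The red bank is just clear of the bay. Another 12 mm gives margin.

>>> {"api": "jog_arm", "payload": {
  "commands": [
    [[-0.002,-0.007,0],[0,0,0],1],
    [[-0.004,-0.014,0],[0,0,0],1],
    [[-0.0053,-0.0195,0],[0,0,0],1],
    [[-0.0053,-0.0195,0],[0,0,0],1],
    [[-0.0053,-0.0195,0],[0,0,0],1]
  ]
}}

```text
t: 18.85
tool_pos: [0.555, 0.0284, 0.0309]
orientation: [-2.502, -1.896, -0.004]
force: [0.3, 0.2, -1.3]
opening: 0.0176
```

```bash
python3 look.py 11; python3 - <<'E'
from h import *
t=snap('top');im=t['pixels'].astype(int)
m=(im[:,:,0]>140)&(im[:,:,1]<50)&(im[:,:,2]<50);m[:,:372]=0;m[:,440:]=0;m[:180]=0;m[280:]=0
v=np.argwhere(m)[:,::-1].astype(np.float32);r=cv2.minAreaRect(v);print(r)
p=atz(t,r[0],.048);d=np.array([.5764,-.0656]);ex=np.array([.9643,-.2648]);ey=np.array([.2648,.9643])
print((p[:2]-d)@ex,(p[:2]-d)@ey)
for q in cv2.boxPoints(r):
    p=atz(t,q,.048);print((p[:2]-d)@ex,(p[:2]-d)@ey)
E
```

```text
[0.55500081 0.02837643 0.03090043] 0.017578051357712957 18.85 [ 0.29069789  0.19673199 -1.32209285] [-2.5021547  -1.89614732 -0.00412901]
dock -0.0455201952978031 0.08495496866153349 tip -0.07404503133846652
((386.8653869628906, 235.82693481445312), (38.06431198120117, 26.75026512145996), 15.255120277404785)
-0.048873477602342466 -0.12751668145492936
-0.08121957515791386 -0.08150350875836403
-0.016012321740878997 -0.08216304118061825
-0.016393650321545886 -0.17372008819536597
-0.08146265421452843 -0.1724949469528384
```

View pics/z11.png

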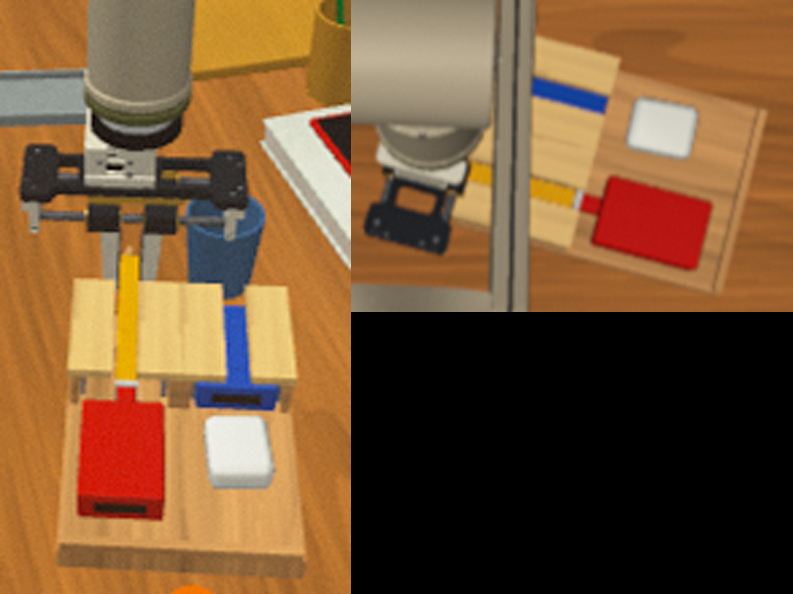

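The red bank is out: about y = -0.124 in the dock frame, with the rear edge 15–20 mm past the mouth. Retracting the pencil straight back.

>>> {"api": "jog_arm", "payload": {
  "commands": [
    [[0.006,0.023,0],[0,0,0],1],
    [[0.015,0.055,0],[0,0,0],1],
    [[0.025,0.09,0],[0,0,0],1],
    [[0.035,0.126,0],[0,0,0],1],
    [[0.045,0.163,0],[0,0,0],1],
    [[0.055,0.2,0],[0,0,0],1],
    [[0.064,0.233,0],[0,0,0],1],
    [[0.071,0.257,0],[0,0,0],1],
    [[0.075,0.273,0],[0,0,0],1],
    [[0.075,0.273,0],[0,0,0],1]
  ]
}}

```text
t: 20.25
tool_pos: [0.6001, 0.1927, 0.0308]
orientation: [-2.501, -1.897, -0.004]
force: [-0.0, 0.2, -0.8]
opening: 0.0175
```

```bash
python3 look.py 12
```

```text
[0.60007631 0.19274335 0.03083621] 0.017492198350970427 20.25 [-0.02462874  0.19749198 -0.76402383] [-2.50137097 -1.89718202 -0.00400888]
dock -0.04557825408923101 0.255389981796315 tip 0.096389981796315
```

View pics/z12.png

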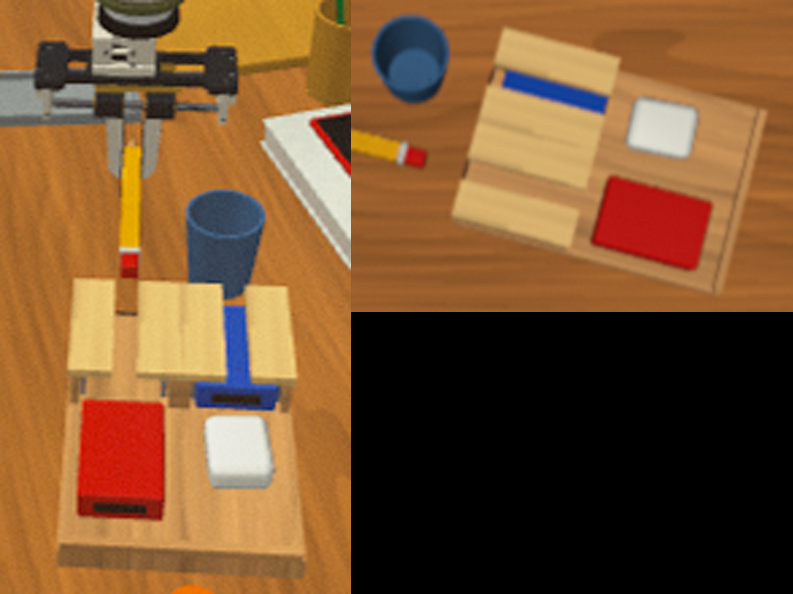

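The pencil is out of the port, and the red bank, earbuds case, mug and blue bank are all in place. Lifting and swinging back to the tray.

>>> {"api": "jog_arm", "payload": {
  "commands": [
    [[0,0,0.05],[0,0,0],1],
    [[0,0,0.11],[0,0,0],1],
    [[0,0,0.16],[0,0,0],1],
    [[0,0,0.167],[0,0,0],1]
  ]
}}

```text
t: 20.85
tool_pos: [0.6018, 0.1915, 0.134]
orientation: [2.505, 1.896, 0.011]
force: [-0.4, 0.6, -1.0]
opening: 0.0178
```

>>> {"api": "jog_arm", "payload": {
  "commands": [
    [[-0.015,0.025,0],[0,0,0.026],1],
    [[-0.035,0.055,0],[0,0,0.052],1],
    [[-0.055,0.09,0],[0,0,0.078],1],
    [[-0.08,0.125,0],[0,0,0.105],1],
    [[-0.105,0.16,0],[0,0,0.132],1],
    [[-0.13,0.2,0],[0,0,0.159],1],
    [[-0.155,0.24,0],[0,0,0.186],1],
    [[-0.18,0.275,0],[0,0,0.213],1],
    [[-0.2,0.305,0],[0,0,0.24],1],
    [[-0.214,0.329,0],[0,0,0.262],1]
  ]
}}

```text
t: 22.1
tool_pos: [0.472, 0.3887, 0.1319]
orientation: [-0.304, -3.12, -0.005]
force: [-0.3, -0.3, -0.9]
opening: 0.0171
```

```bash
python3 -c "
from h import *
s=robot.read_state();print(s['tool_pos'],s['orientation'],s['opening'],s['dq'])
o=s['orientation'];R=cv2.Rodrigues(o)[0];print('pencil yaw',np.arctan2(-R[1,0],-R[0,0]))"
```

```text
[0.47201219 0.38870725 0.13186406] [-0.30396571 -3.1197585  -0.00460581] 0.017090938823837314 [ 0.2131866   0.05932195 -0.06772998 -0.00130477  0.01597645 -0.87223231]
pencil yaw -0.19424357332275471
```

>>> {"api": "jog_arm", "payload": {
  "commands": [
    [[0,0.002,0],[0,0,0.005],1],
    [[0,0.002,-0.03],[0,0,0.005],1],
    [[0,0.002,-0.07],[0,0,0.005],1],
    [[0,0.002,-0.11],[0,0,0.005],1],
    [[0,0.002,-0.14],[0,0,0.005],1],
    [[0,0.002,-0.153],[0,0,0.005],1],
    [[0,0.002,-0.153],[0,0,0.005],1]
  ]
}}

```text
t: 22.98
tool_pos: [0.4719, 0.3894, 0.0394]
orientation: [-0.256, -3.123, -0.003]
force: [0.3, -0.8, -1.1]
opening: 0.0176
```

```bash
python3 -c "
from h import *
s=robot.read_state();print(s['tool_pos'],s['orientation'],s['opening'])
R=cv2.Rodrigues(s['orientation'])[0];print('pencil yaw',np.arctan2(-R[1,0],-R[0,0]))
c=snap('side','s13.png');t=snap('top','t13.png')
a=cv2.resize(cv2.imread('pics/s13.png')[110:220,250:380],None,fx=5,fy=5,interpolation=2);cv2.imwrite('pics/z13.png',a)"
```

```text
[0.47185795 0.3894337  0.03941487] [-0.25606461 -3.1232473  -0.00326365] 0.017587576689450147
pencil yaw -0.16360165463748477
```

View pics/z13.png

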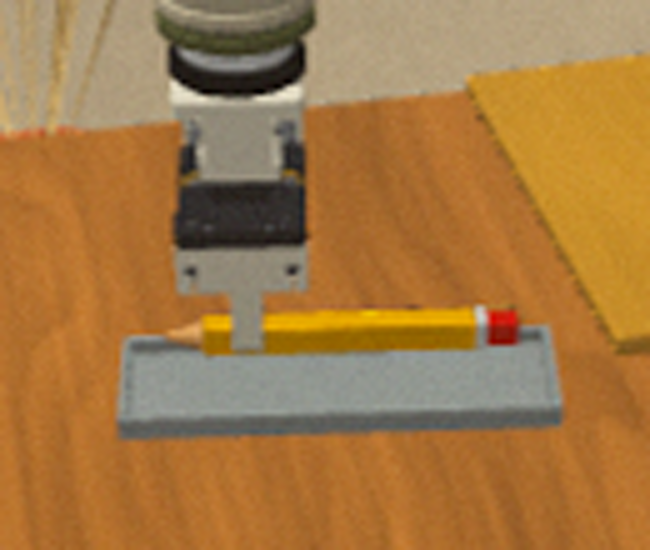

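The pencil hovers centred over and parallel to the tray. Lowering, and releasing with a limited opening.

>>> {"api": "jog_arm", "payload": {
  "commands": [
    [[0,0,-0.02],[0,0,0],1],
    [[0,0,-0.036],[0,0,0],1],
    [[0,0,-0.044],[0,0,0],1],
    [[0,0,-0.048],[0,0,0],1],
    [[0,0,-0.048],[0,0,0],1],
    [[0,0,-0.048],[0,0,0],0.5],
    [[0,0,-0.048],[0,0,0],0.37],
    [[0,0,-0.048],[0,0,0],0.37],
    [[0,0,-0.048],[0,0,0],0.37]
  ]
}}

```text
t: 24.2
tool_pos: [0.4728, 0.3903, 0.0123]
orientation: [-0.256, -3.125, -0.006]
force: [0.2, 0.0, -1.0]
opening: 0.0293
```

>>> {"api": "jog_arm", "payload": {
  "commands": [
    [[0,0,0.02],[0,0,0],0.37],
    [[0,0,0.06],[0,0,0],0.37],
    [[0,0,0.14],[0,0,0],0.37],
    [[0,0,0.24],[0,0,0],0.37],
    [[0,0,0.34],[0,0,0],0.37],
    [[-0.05,-0.1,0.36],[0,0,0],0.37],
    [[-0.05,-0.2,0.36],[0,0,0],0.37],
    [[-0.05,-0.2,0.36],[0,0,0],0.37],
    [[-0.05,-0.2,0.36],[0,0,0],0.37]
  ]
}}

```text
t: 25.32
tool_pos: [0.4431, 0.2704, 0.2294]
orientation: [-0.257, -3.127, -0.008]
force: [-0.4, -0.6, -0.2]
opening: 0.0295
```

```bash
python3 - <<'E'
from h import *
s=robot.read_state();print(s['tool_pos'],s['opening'],s['force'],s['t'])
c=snap('side','s14.png');t=snap('top','t14.png')
a=cv2.resize(cv2.imread('pics/s14.png')[160:210,260:380],None,fx=6,fy=6,interpolation=2);cv2.imwrite('pics/z14.png',a)
E
```

```text
[0.44311033 0.2704165  0.22937038] 0.02952863497816074 [-0.4024602  -0.64697437 -0.20449982] 25.325
```

View pics/z14.png

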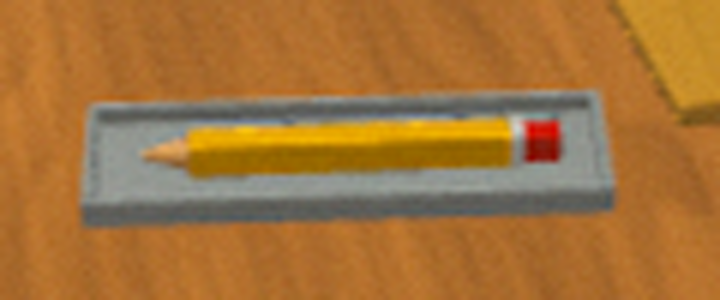

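View pics/s14.png

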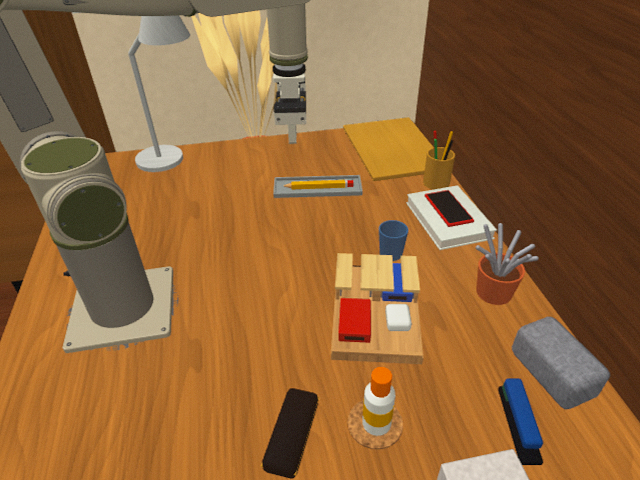

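View pics/t14.png

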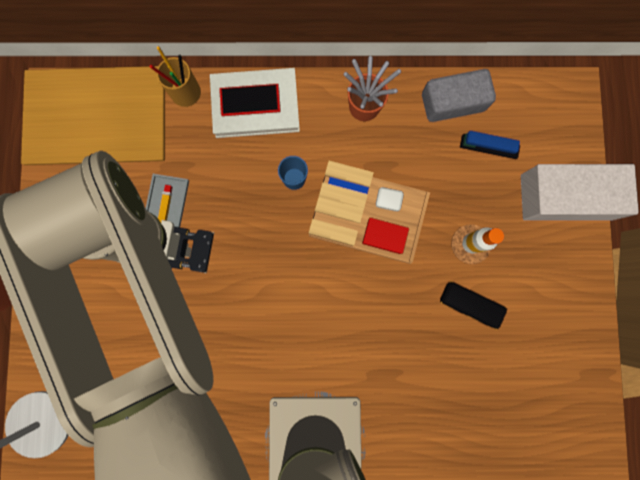

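The pencil lies flat in its tray, at (320,185) in the side view. The red bank is on the landing and the bottle is on the coaster. One quick numeric check, then I hand in.

```bash
python3 - <<'E'
from h import *
c=snap('side');t=snap('top')
for n,k in(('side',c),('top',t)):
    im=cv2.cvtColor(k['pixels'],cv2.COLOR_RGB2HSV);p=k['pixels'].astype(int)
    m=((p[:,:,0]>200)&(p[:,:,1]>60)&(p[:,:,1]<130)&(p[:,:,2]<60)).astype(np.uint8);m[:200]=0;m[:,:350]=0
    v=np.argwhere(m);u=v.mean(0)[::-1];print(n,len(v),u,atz(k,u,.14))
robot.close_job()
E
```

```text
side 359 [412.30640669 366.46518106] [ 0.54103994 -0.38358184  0.14      ]
top 166 [495.98795181 235.42771084] [ 0.48386245 -0.39949434  0.14      ]
the job is handed in; nothing more can be done
```

The job was handed in at about 25 s of the 67 s allowed, with every step carried out as planned and no sign of failure. The hand-in gives no verdict.

- **Bottle:** I gripped it by the cap and stood it upright on the coaster. In the top view the cap is about 6 mm from the coaster's centre. My side-view colour check of the cap gave a different position, about 60 mm off. It probably picked up other orange pixels, because the side picture shows the bottle upright on the coaster.
- **Red power bank:** The pencil, rubber end first through the port at dock x = -46 mm, pushed it out with about 6 N on the wrist. It lies flat on the landing at about y = -0.124 m in the dock frame, inside the required -0.165 to -0.106 m. The fingers stayed outside the dock, behind its back wall.
- **Pencil:** It is back in its tray, flat on the floor and roughly centred in the side picture.
- **Other objects:** The blue power bank, mug, earbuds case and glasses case look unmoved in the last pictures from both cameras. I checked these by eye only. The gripper was clear of everything at hand-in.

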